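# Trace the line on a touch-panel tester

## Task

Test the touch panel: come straight down on the green dot and run the closed fingertips, pointing down, along the printed zigzag line over every dot in turn to the red dot, pressing the floating panel only lightly, never hard or down to its stop, and never leaving it or the line on the way. Lift straight off at the red dot and stay clear. Pick nothing up and leave the tester, stylus, module, spool and mug where they stand.

Things in the scene. Friction and masses are not known exactly. Their poses are not given: they have to be found in the camera images.
- tester: Touch-panel tester: grey box 250 (x) x 180 (y) x 34 mm on rubber feet, about 2 to 3.3 kg, standing loose on the bench; carries the sprung panel. Origin: centre of its underside, z up; it may stand at any yaw
- panel (a joint): How far the black touch panel (flat level plate, 220 x 150 x 4 mm, centred on the tester, top 50 mm above the bench at rest) is pressed down, m: 0 at rest, 0.012 at its stop. It floats on springs and sinks straight down wherever pressed: 1.8 N starts it, then 0.6 N per mm. A light touch is about 4 mm; under 1 mm is not felt, over 10 mm is too hard
- mark0 (a point): Dot 1 of 7 on the white zigzag line printed on the panel (green dot, 18 mm across, the start of the line): its centre, on the panel's top face, at (-81, 0) mm in the tester's x, y; moves down with the panel; z up. The line, 4 mm wide, runs straight from each dot to the next
- mark1 (a point): Dot 2 of 7 on the white zigzag line printed on the panel (white dot, 12 mm across, on the line): its centre, on the panel's top face, at (-54, -24) mm in the tester's x, y; moves down with the panel; z up. The line, 4 mm wide, runs straight from each dot to the next
- mark2 (a point): Dot 3 of 7 on the white zigzag line printed on the panel (white dot, 12 mm across, on the line): its centre, on the panel's top face, at (-27, -24) mm in the tester's x, y; moves down with the panel; z up. The line, 4 mm wide, runs straight from each dot to the next
- mark3 (a point): Dot 4 of 7 on the white zigzag line printed on the panel (white dot, 12 mm across, on the line): its centre, on the panel's top face, at (0, 0) mm in the tester's x, y; moves down with the panel; z up. The line, 4 mm wide, runs straight from each dot to the next
- mark4 (a point): Dot 5 of 7 on the white zigzag line printed on the panel (white dot, 12 mm across, on the line): its centre, on the panel's top face, at (27, 24) mm in the tester's x, y; moves down with the panel; z up. The line, 4 mm wide, runs straight from each dot to the next
- mark5 (a point): Dot 6 of 7 on the white zigzag line printed on the panel (white dot, 12 mm across, on the line): its centre, on the panel's top face, at (54, 24) mm in the tester's x, y; moves down with the panel; z up. The line, 4 mm wide, runs straight from each dot to the next
- mark6 (a point): Dot 7 of 7 on the white zigzag line printed on the panel (red dot, 18 mm across, the end of the line): its centre, on the panel's top face, at (81, 0) mm in the tester's x, y; moves down with the panel; z up. The line, 4 mm wide, runs straight from each dot to the next
- stylus: Square black stylus with a metal front, 137 x 9 x 9 mm, lying along its x, origin under its middle; a bystander, not to be used
- module: Small blue circuit module, 64 x 44 x 18 mm, origin at the centre of its underside; a bystander
- spool: Black and grey spool, 76 mm across, 45 mm high, standing upright, origin at the centre of its underside; a bystander
- mug: Steel mug, 76 mm across, 85 mm high, handle towards its +y, origin at the centre of its underside; a bystander

How it is judged:
On the way, in this order (a step that is already met when the one before it is completed fails the run):
1. a fingertip touches the panel at the green start dot (within 12 mm, panel pressed over 1 mm) (horizontal distance between the grasp point and mark0 below 0.012 m and value of joint panel above 0.001 m and contact force between the fingers and tester above 0.3 N).
2. a fingertip touches the panel at the second dot (within 12 mm, panel pressed over 1 mm) (horizontal distance between the grasp point and mark1 below 0.012 m and value of joint panel above 0.001 m and contact force between the fingers and tester above 0.3 N).
3. a fingertip touches the panel at the third dot (within 12 mm, panel pressed over 1 mm) (horizontal distance between the grasp point and mark2 below 0.012 m and value of joint panel above 0.001 m and contact force between the fingers and tester above 0.3 N).
4. a fingertip touches the panel at the middle (fourth) dot (within 12 mm, panel pressed over 1 mm) (horizontal distance between the grasp point and mark3 below 0.012 m and value of joint panel above 0.001 m and contact force between the fingers and tester above 0.3 N).
5. a fingertip touches the panel at the fifth dot (within 12 mm, panel pressed over 1 mm) (horizontal distance between the grasp point and mark4 below 0.012 m and value of joint panel above 0.001 m and contact force between the fingers and tester above 0.3 N).
6. a fingertip touches the panel at the sixth dot (within 12 mm, panel pressed over 1 mm) (horizontal distance between the grasp point and mark5 below 0.012 m and value of joint panel above 0.001 m and contact force between the fingers and tester above 0.3 N).
7. a fingertip touches the panel at the red end dot (within 12 mm, panel pressed over 1 mm) (horizontal distance between the grasp point and mark6 below 0.012 m and value of joint panel above 0.001 m and contact force between the fingers and tester above 0.3 N).
At the end, for the whole second after the job is handed in: The line has been traced from green to red, and the panel is up again (within 0.8 mm); the tester stands within 12 mm of where it was, level and at rest; stylus, module, spool and mug are within 10 mm of where they were (value of joint panel below 0.0008 m and distance of tester from where it was at the start of the episode below 0.012 m and angle between tester's own z axis and vertical below 0.05 rad and linear speed of tester below 0.01 m/s and distance of each of stylus, module, spool, mug from where it was at the start of the episode below 0.01 m); the robot touches nothing.
It fails at once if the panel is pressed too hard (more than 10 mm down) (value of joint panel above 0.01 m).
It fails at once if the panel is pressed away from the line (TCP over 25 mm from every dot) (value of joint panel above 0.001 m and horizontal distance between the grasp point and mark0 above 0.025 m and horizontal distance between the grasp point and mark1 above 0.025 m and horizontal distance between the grasp point and mark2 above 0.025 m and horizontal distance between the grasp point and mark3 above 0.025 m and horizontal distance between the grasp point and mark4 above 0.025 m and horizontal distance between the grasp point and mark5 above 0.025 m and horizontal distance between the grasp point and mark6 above 0.025 m).
It fails at once if the finger is off the panel over one of the five white dots (TCP within 12 mm of the dot seen from above and less than 60 mm over it, panel not pressed) (value of joint panel below 0.0003 m and z of the grasp point in the frame of mark3 below 0.06 m and (horizontal distance between the grasp point and mark1 below 0.012 m or horizontal distance between the grasp point and mark2 below 0.012 m or horizontal distance between the grasp point and mark3 below 0.012 m or horizontal distance between the grasp point and mark4 below 0.012 m or horizontal distance between the grasp point and mark5 below 0.012 m)).
It fails at once if the tester is lifted, tipped or shifted by more than 12 mm (distance of tester from where it was at the start of the episode above 0.012 m or angle between tester's own z axis and vertical above 0.05 rad).
It fails at once if the stylus, module, spool or mug is lifted or moved by more than 10 mm (distance of any of stylus, module, spool, mug from where it was at the start of the episode above 0.01 m).
It also fails if it takes over 43 s, if anything falls off the work surface, if the arm or the gripper's body presses on something with over 40 N, if the wrist force passes 120 N, or if a joint passes its speed limit or range.

## Robot

A 7-joint arm with a two-finger parallel gripper is mounted at the origin on the work surface. World frame = base frame: x ahead of the robot, y to its left, z up, the work surface at z = 0. Lengths are in m, angles in rad, forces in N, time in s.
With the tool pointing down it reaches from about 0.4 to 0.85 m from the base axis. Payload 10.4 kg.
Tool frame: the origin (TCP) lies between the finger pads, 19 mm behind the fingertips; this is the grasp point; z points along the fingers, y is the line along which they close (so a half turn about z gives the same grasp; the last joint's range is limited). The gripper opens to 87 mm and grips with 3 to 60 N. Pads are 19 mm wide; open, the fingers measure 117 mm over their backs; the gripper's body (75 mm by 190 mm) begins 51 mm behind the grasp point.
Start: joints at [-0.023, 0.332, -0.065, 1.46, 0.022, 1.35, -0.088], TCP at [0.625, 0, 0.241] pointing down, gripper open.
Joint ranges: [-2.6, 2.6], [-0.5, 2.12], [-1.47, 1.34], [0.16, 2.42], [-1.27, 4.41], [0.06, 2.06], [-2.6, 2.6]. Speed limits (rad/s): [2.22, 2.22, 2.79, 2.79, 3.14, 3.14, 3.14].

## Interface

Orientations are given as a unit quaternion [x, y, z, w].
In Python, from bench import sensors, eyes, order gives the robot as it stands.
- The arm moves only by the tool arm_command, never from a script. Its argument "steps" is a list of rows, each an object with "rot": the turn, a rotation vector about the world's x, y, z in degrees, a list of three; "slide": the shift along the world's x, y, z in m, a list of three; "grip": the opening, from 0 (shut) to 1 (fully open). A call has exactly 8 rows; each row shifts and turns the commanded pose from where the row before left it; what a row does not reach is not made up. A row lasts 1/8 s, in which the tool goes at most 62.5 mm and 10.7 degrees, less where a joint would pass 70% of its speed; a pose out of reach is approached as far as the arm can. A call with a gripper value outside its range is refused whole. The fingers move at their own pace and stop on an object; "newtons" is the grip in N (left out, the last holds). Time passes only in rows, so rows that do not move let the fingers close, or fill a call up. It gives the time, the measured TCP pose, the force, the opening and the grip force at its end, in the units of the state.
- sensors.read_state(): the state, without advancing time (a new reading comes with each control period).
- eyes.camera(name): name is "scene" or "side" or "wrist"; returns a dict with "pixels" (400x640x3 uint8, red, green, blue), "intrinsics" (3x3 intrinsics, pixels), "pose" (4x4, takes a point from camera to world coordinates). Camera axes: x right, y down, z forward; pixel columns grow to the right and rows downward; lengths in m; the calibration is good to about 2 mm. A picture is of the moment at which its call begins. There is no depth.
- order.close_job(): hands the job in; it is judged then, once.
Trained networks look in a picture, given as the dict that the camera call returned (one of the last four; its "shot" number tells which), for a name from the list of things; names that differ only in an ending like _2 or _b are one class to them, and where a whole thing is asked for, a point or a joint stands for the part that bears it (a point fixed in the world has none). Each returns a list of dicts, best first, with "conf" (0 to 1); they miss things now and then, are a little off and sometimes report something else, mostly with a low value. They report only what shows in the picture. A call takes as long as a camera call.
- eyes.look_for(name, picture): "bbox" ([left, top, right, bottom] in pixels, round what is visible of it).
The state is a dict: "time": time; "joint_positions": joint angles; "joint_vel": joint speeds; "joint_torque": joint torques, N m; "ee_pos": TCP position; "eef_rot": TCP orientation; "ft_force": force on the tool from outside, world axes, zero at the start; "torque": the same for the moment, N m; "width": finger opening in m; "grip_force": force on a finger pad.
Only numpy, scipy, OpenCV 4.12 (cv2) and the standard library are available. Lean on these libraries where they do the work, as an engineer would, in place of code of your own. Each camera call takes 0.05 s, during which the arm holds its last target. There are 200 camera calls.

## Working session

There is one attempt and no reset: what is moved stays moved. The work goes in short steps, Python scripts to look and compute and a tool call to move; the robot and the scene stay as the last step left them, time stands still between calls to the robot, and variables do not carry over. Pictures are saved under pics/ and viewed, at most 10 in all, crops included, and the job is handed in when it is done.

Besides the shell and the picture viewer there is one more tool, called after ">>>" in YAML: its name, and indented under it one key for each argument. arm_command: Moves the arm, as the interface text tells. Its arguments: {"type":"object","properties":{"steps":{"type":"array","items":{"type":"object","properties":{"rot":{"type":"array","items":{"type":"number"}},"slide":{"type":"array","items":{"type":"number"}},"grip":{"type":"number"}}}},"newtons":{"type":"number"}},"required":["steps"]}

```bash
mkdir -p pics
python3 - <<'E'
from bench import sensors, eyes
import cv2,numpy as np
s=sensors.read_state();print({k:np.round(s[k],4).tolist() for k in s})
for n in ["scene","wrist","side"]:
    p=eyes.camera(n);cv2.imwrite(f"pics/{n}0.png",p["pixels"][:,:,::-1])
    np.savez(f"{n}0.npz",px=p["pixels"],K=p["intrinsics"],T=p["pose"])
    print(n,np.round(p["pose"],3).tolist())
    for t in ["tester","mark0","mark6"]: print(t,[(np.round(d["bbox"]).tolist(),round(d["conf"],2)) for d in eyes.look_for(t,p)[:2]])
E
```

```text
{'time': 0.0, 'joint_positions': [-0.0226, 0.3329, -0.0647, 1.4609, 0.0216, 1.3499, -0.0885], 'joint_vel': [-0.0006, -0.0001, 0.0003, 0.0004, 0.001, -0.0001, 0.0008], 'joint_torque': [-0.0001, -62.3246, 0.0244, -38.9891, -0.0614, 0.0398, 0.0002], 'ee_pos': [0.6247, 0.0, 0.2405], 'eef_rot': [0.7071, 0.7071, -0.0005, -0.0005], 'ft_force': [-0.4225, -0.7187, -0.6222], 'torque': [-0.0341, 0.0132, 0.053], 'grip_force': 0.0, 'width': 0.0873}
scene [[0.419, 0.551, -0.722, 1.251], [0.908, -0.24, 0.344, -0.336], [0.016, -0.799, -0.601, 0.62], [0.0, 0.0, 0.0, 1.0]]
tester [([206.0, 177.0, 330.0, 250.0], 0.61), ([215.0, 178.0, 325.0, 232.0], 0.19)]
mark0 [([217.0, 174.0, 324.0, 232.0], 0.81)]
mark6 [([217.0, 174.0, 324.0, 232.0], 0.81)]
wrist [[1.0, -0.0, -0.001, 0.625], [-0.001, -0.961, -0.275, 0.076], [-0.001, 0.275, -0.961, 0.384], [0.0, 0.0, 0.0, 1.0]]
tester [([154.0, 150.0, 363.0, 349.0], 0.6)]
mark0 [([156.0, 171.0, 349.0, 347.0], 0.86)]
mark6 [([156.0, 171.0, 349.0, 347.0], 0.86)]
side [[-0.737, -0.341, 0.584, 0.075], [-0.676, 0.361, -0.642, 0.528], [0.008, -0.868, -0.497, 0.498], [0.0, 0.0, 0.0, 1.0]]
tester [([308.0, 172.0, 425.0, 230.0], 0.68), ([400.0, 157.0, 428.0, 184.0], 0.25)]
mark0 [([317.0, 178.0, 421.0, 212.0], 0.62)]
mark6 [([317.0, 178.0, 421.0, 212.0], 0.62)]
```

View pics/wrist0.png

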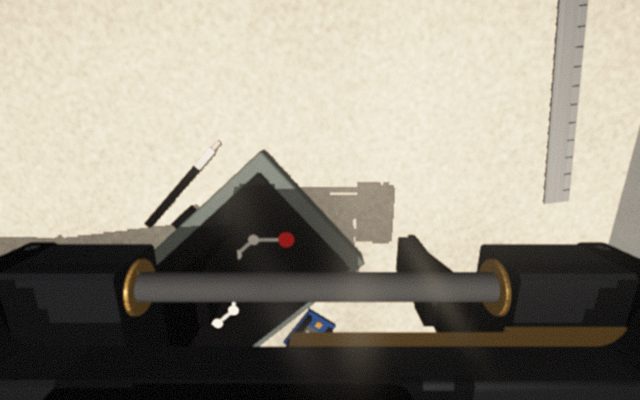

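View pics/scene0.png

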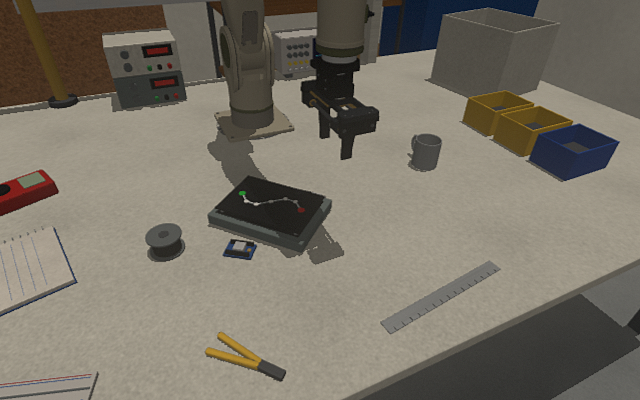

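The wrist view shows the red dot at (286,240), dot 6 at (253,240), and dots 3 and 2 at (233,310) and (217,322). The scene view shows green at (243,193) and red at (301,210), with the spool at (165,242), the module at (240,248) and the mug at (425,152). I'll fit the tester pose from the coloured dots.

```bash
cat > h.py <<'E'
import numpy as np,cv2
from scipy.optimize import least_squares
M=np.array([[-81,0],[-54,-24],[-27,-24],[0,0],[27,24],[54,24],[81,0]])/1000
def proj(K,T,P):
    c=(np.asarray(P)-T[:3,3])@T[:3,:3]; u=c@K.T; return u[:,:2]/u[:,2:]
def ray(K,T,uv,z):
    d=T[:3,:3]@np.linalg.solve(K,[*uv,1]); o=T[:3,3]; return o+d*(z-o[2])/d[2]
def marks(q,z=.05):
    c,s=np.cos(q[2]),np.sin(q[2]); return np.c_[M@np.array([[c,s],[-s,c]])+q[:2],np.full(7,z)]
def blob(px,col,box):
    l,t,r,b=[int(v) for v in box]; a=px[t:b,l:r].astype(int); R,G,B=a[...,0],a[...,1],a[...,2]
    m=(R-np.maximum(G,B)>50) if col=="r" else (G-np.maximum(R,B)>40)
    n,_,st,ce=cv2.connectedComponentsWithStats(m.astype(np.uint8),connectivity=8)
    if n<2: return None
    i=1+np.argmax(st[1:,4]); return ce[i]+[l,t],st[i,4]
def fit(obs,q0):  # obs: (K,T,markindex,uv)
    f=lambda q:np.ravel([proj(K,T,marks(q)[i:i+1])[0]-uv for K,T,i,uv in obs])
    s=least_squares(f,q0,x_scale=[.01,.01,.1],loss="soft_l1"); return s.x,f(s.x).reshape(-1,2)
E
python3 - <<'E'
from h import *
obs=[]
for n,bx in [("scene",(200,170,335,255)),("side",(300,165,430,235)),("wrist",(150,150,365,350))]:
    d=np.load(n+"0.npz")
    for col,i in(("g",0),("r",6)):
        b=blob(d["px"],col,bx)
        if b is None: continue
        w=ray(d["K"],d["T"],b[0],.05);print(n,col,np.round(b[0],1),b[1],np.round(w,4))
        obs.append((d["K"],d["T"],i,b[0]))
    if n=="wrist":
        for i,uv in((5,(253,240)),(2,(233,310)),(1,(217,322))): obs.append((d["K"],d["T"],i,np.array(uv)))
q,r=fit(obs,[.55,-.1,1]);print(q,np.round(r,1).tolist());print(np.round(marks(q),4))
E
```

```text
scene g [241.9 192.6] 25 [ 0.4641 -0.1683  0.05  ]
scene r [300.6 209.4] 21 [ 0.5855 -0.0603  0.05  ]
side g [398.1 192.4] 27 [ 0.4698 -0.1723  0.05  ]
side r [330.  191.5] 24 [ 0.5907 -0.0644  0.05  ]
wrist r [285.7 239.4] 214 [ 0.5903 -0.0623  0.05  ]
[ 0.52936178 -0.11615908  0.72332272] [[-0.1, 1.1], [-0.1, 1.3], [-0.2, 0.5], [-0.3, 0.4], [-0.2, 0.2], [0.0, -0.5], [-0.3, -0.2], [-0.0, 0.7]]
[[ 0.4686 -0.1698  0.05  ]
 [ 0.5048 -0.1699  0.05  ]
 [ 0.525  -0.152   0.05  ]
 [ 0.5294 -0.1162  0.05  ]
 [ 0.5337 -0.0803  0.05  ]
 [ 0.554  -0.0624  0.05  ]
 [ 0.5901 -0.0625  0.05  ]]
```

View pics/side0.png

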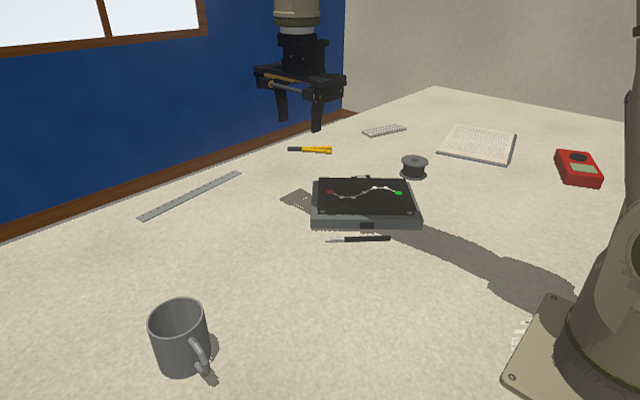

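The side view shows green at (398,192), red at (330,191), the stylus at (360,239) and the mug at (178,337), so all bystanders are clear of the path. The fit residuals are about 1 px. I'm moving above the green dot and closing the gripper.

>>> arm_command:
  steps:
    - {"slide": [-0.0195, -0.0212, 0], "rot": [0, 0, 0], "grip": 0}
    - {"slide": [-0.0195, -0.0212, 0], "rot": [0, 0, 0], "grip": 0}
    - {"slide": [-0.0195, -0.0212, 0], "rot": [0, 0, 0], "grip": 0}
    - {"slide": [-0.0195, -0.0212, 0], "rot": [0, 0, 0], "grip": 0}
    - {"slide": [-0.0195, -0.0212, 0], "rot": [0, 0, 0], "grip": 0}
    - {"slide": [-0.0195, -0.0212, 0], "rot": [0, 0, 0], "grip": 0}
    - {"slide": [-0.0195, -0.0212, 0], "rot": [0, 0, 0], "grip": 0}
    - {"slide": [-0.0195, -0.0212, 0], "rot": [0, 0, 0], "grip": 0}
  newtons: 10

```text
time: 1.6
ee_pos: [0.4684, -0.1703, 0.2414]
eef_rot: [0.707, 0.707, 0.0, 0.0]
ft_force: [-0.2, -0.5, -1.4]
width: 0.0148
grip_force: 0.0
```

Run:
```python
from bench import sensors, eyes
from h import *
obs=[]
for n,bx in [("scene",(200,170,335,255)),("side",(300,165,430,235)),("wrist",(0,0,640,400))]:
    p=eyes.camera(n);cv2.imwrite(f"pics/{n}1.png",p["pixels"][:,:,::-1])
    for col in "gr":
        b=blob(p["pixels"],col,bx)
        if b: print(n,col,np.round(b[0],1),b[1],np.round(ray(p["intrinsics"],p["pose"],b[0],.05),4))
s=sensors.read_state();print({k:np.round(s[k],4).tolist() for k in ("time","ee_pos","eef_rot","ft_force","width")})
```

```text
scene g [242.3 192.5] 22 [ 0.4643 -0.1673  0.05  ]
scene r [300.7 209.5] 31 [ 0.5859 -0.0602  0.05  ]
side g [398.1 192.4] 27 [ 0.4698 -0.1723  0.05  ]
side r [329.6 191.4] 29 [ 0.5915 -0.0639  0.05  ]
wrist g [318.2 181.9] 266 [ 0.4689 -0.1698  0.05  ]
wrist r [443.9  72.3] 366 [ 0.5904 -0.0624  0.05  ]
{'time': 1.75, 'ee_pos': [0.4684, -0.1706, 0.2416], 'eef_rot': [0.708, 0.7062, 0.0002, 0.0003], 'ft_force': [1.1181, -0.4883, 0.1316], 'width': 0.0041}
```

View pics/wrist1.png

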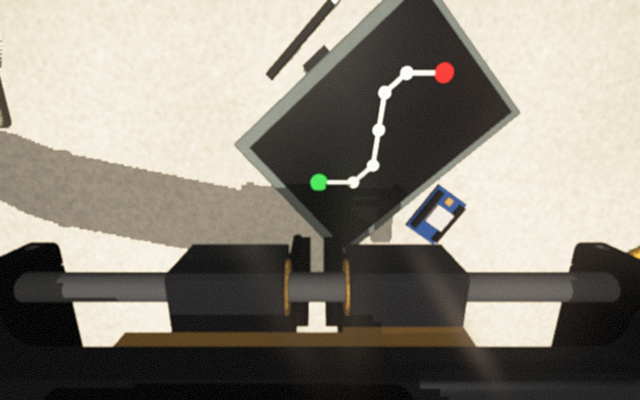

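The wrist view shows the whole line clearly: green (318,182), red (444,72). This matches the fit within 1 mm, so I'm descending.

>>> arm_command:
  steps:
    - {"slide": [0, 0, -0.025], "rot": [0, 0, 0], "grip": 0}
    - {"slide": [0, 0, -0.03], "rot": [0, 0, 0], "grip": 0}
    - {"slide": [0, 0, -0.03], "rot": [0, 0, 0], "grip": 0}
    - {"slide": [0, 0, -0.03], "rot": [0, 0, 0], "grip": 0}
    - {"slide": [0, 0, -0.025], "rot": [0, 0, 0], "grip": 0}
    - {"slide": [0, 0, -0.015], "rot": [0, 0, 0], "grip": 0}
    - {"slide": [0, 0, -0.007], "rot": [0, 0, 0], "grip": 0}
    - {"slide": [0, 0, 0], "rot": [0, 0, 0], "grip": 0}

```text
time: 2.75
ee_pos: [0.4693, -0.1694, 0.0794]
eef_rot: [0.707, 0.707, 0.0, 0.0]
ft_force: [-0.8, 0.8, -0.1]
width: 0.0007
grip_force: 0.0
```

```bash
cat > st.py <<'E'
from bench import sensors
import numpy as np
s=sensors.read_state();print({k:np.round(s[k],4).tolist() for k in ("time","ee_pos","eef_rot","ft_force","width")})
E
python3 st.py
```

```text
{'time': 2.75, 'ee_pos': [0.4693, -0.1694, 0.0794], 'eef_rot': [0.707, 0.7072, 0.0001, 0.0001], 'ft_force': [-0.7758, 0.778, -0.0694], 'width': 0.0007}
```

>>> arm_command:
  steps:
    - {"slide": [0, 0, -0.004], "rot": [0, 0, 0], "grip": 0}
    - {"slide": [0, 0, -0.003], "rot": [0, 0, 0], "grip": 0}
    - {"slide": [0, 0, -0.002], "rot": [0, 0, 0], "grip": 0}
    - {"slide": [0, 0, -0.002], "rot": [0, 0, 0], "grip": 0}
    - {"slide": [0, 0, -0.0015], "rot": [0, 0, 0], "grip": 0}
    - {"slide": [0, 0, -0.001], "rot": [0, 0, 0], "grip": 0}
    - {"slide": [0, 0, 0], "rot": [0, 0, 0], "grip": 0}
    - {"slide": [0, 0, 0], "rot": [0, 0, 0], "grip": 0}

```text
time: 3.75
ee_pos: [0.4691, -0.1696, 0.0659]
eef_rot: [0.707, 0.707, 0.0, 0.0]
ft_force: [-1.5, 0.2, 4.0]
width: 0.0002
grip_force: 1.9
```

```bash
python3 st.py
```

```text
{'time': 3.75, 'ee_pos': [0.4691, -0.1696, 0.0659], 'eef_rot': [0.7071, 0.7071, 0.0001, 0.0001], 'ft_force': [-1.5402, 0.164, 3.9513], 'width': 0.0002}
```

About 3 mm pressed. I'll press slightly more and trace to dot 2.

>>> arm_command:
  steps:
    - {"slide": [0, 0, -0.001], "rot": [0, 0, 0], "grip": 0}
    - {"slide": [0.005, 0, -0.0005], "rot": [0, 0, 0], "grip": 0}
    - {"slide": [0.006, 0, 0], "rot": [0, 0, 0], "grip": 0}
    - {"slide": [0.007, 0, 0], "rot": [0, 0, 0], "grip": 0}
    - {"slide": [0.007, 0, 0], "rot": [0, 0, 0], "grip": 0}
    - {"slide": [0.006, 0, 0], "rot": [0, 0, 0], "grip": 0}
    - {"slide": [0.005, 0, 0], "rot": [0, 0, 0], "grip": 0}
    - {"slide": [0, 0, 0], "rot": [0, 0, 0], "grip": 0}

```text
time: 4.75
ee_pos: [0.5059, -0.1695, 0.0645]
eef_rot: [0.707, 0.707, 0.0, 0.001]
ft_force: [0.4, -0.3, 4.9]
width: 0.0006
grip_force: 2.3
```

```bash
cat >> st.py <<'E'
from bench import eyes
from h import *
obs=[]
for n,bx in [("scene",(200,170,335,255)),("side",(300,165,430,235))]:
    p=eyes.camera(n);cv2.imwrite(f"pics/{n}_{s['time']:.2f}.png",p["pixels"][:,:,::-1])
    for col in "gr":
        b=blob(p["pixels"],col,bx)
        if b: print(n,col,np.round(b[0],1),b[1],np.round(ray(p["intrinsics"],p["pose"],b[0],.05),4))
E
python3 st.py
```

```text
{'time': 4.75, 'ee_pos': [0.5059, -0.1695, 0.0645], 'eef_rot': [0.707, 0.7072, 0.0005, 0.0005], 'ft_force': [0.3552, -0.2719, 4.909], 'width': 0.0006}
scene r [300.7 211.1] 32 [ 0.5914 -0.0626  0.05  ]
side g [398.1 194.2] 19 [ 0.4652 -0.165   0.05  ]
side r [329.7 193. ] 32 [ 0.5864 -0.0584  0.05  ]
```

The depth is about 4.5 mm and the dots moved only downward, so the tester has stayed put. On to dots 3 and 4.

>>> arm_command:
  steps:
    - {"slide": [0.0047, 0.0045, 0], "rot": [0, 0, 0], "grip": 0}
    - {"slide": [0.005, 0.0045, 0], "rot": [0, 0, 0], "grip": 0}
    - {"slide": [0.005, 0.0045, 0], "rot": [0, 0, 0], "grip": 0}
    - {"slide": [0.005, 0.0045, 0], "rot": [0, 0, 0], "grip": 0}
    - {"slide": [0.001, 0.009, 0], "rot": [0, 0, 0], "grip": 0}
    - {"slide": [0.001, 0.009, 0], "rot": [0, 0, 0], "grip": 0}
    - {"slide": [0.001, 0.009, 0], "rot": [0, 0, 0], "grip": 0}
    - {"slide": [0.001, 0.009, 0], "rot": [0, 0, 0], "grip": 0}

```text
time: 5.85
ee_pos: [0.5288, -0.1149, 0.0644]
eef_rot: [0.707, 0.707, 0.0, 0.0]
ft_force: [0.3, -2.1, 4.3]
width: 0.0004
grip_force: 2.4
```

```bash
python3 st.py
```

```text
{'time': 5.85, 'ee_pos': [0.5288, -0.1149, 0.0644], 'eef_rot': [0.7071, 0.7072, 0.0001, 0.0001], 'ft_force': [0.2717, -2.0557, 4.3457], 'width': 0.0004}
scene g [241.9 194.2] 14 [ 0.4709 -0.1703  0.05  ]
scene r [300.8 211.1] 31 [ 0.5914 -0.0623  0.05  ]
side g [398.2 194.2] 20 [ 0.4648 -0.1652  0.05  ]
side r [329.9 193.1] 30 [ 0.5858 -0.0583  0.05  ]
```

>>> arm_command:
  steps:
    - {"slide": [0.0012, 0.0087, 0], "rot": [0, 0, 0], "grip": 0}
    - {"slide": [0.0012, 0.0087, 0], "rot": [0, 0, 0], "grip": 0}
    - {"slide": [0.0012, 0.0087, 0], "rot": [0, 0, 0], "grip": 0}
    - {"slide": [0.0012, 0.0087, 0], "rot": [0, 0, 0], "grip": 0}
    - {"slide": [0.005, 0.0045, 0], "rot": [0, 0, 0], "grip": 0}
    - {"slide": [0.005, 0.0045, 0], "rot": [0, 0, 0], "grip": 0}
    - {"slide": [0.005, 0.0045, 0], "rot": [0, 0, 0], "grip": 0}
    - {"slide": [0.005, 0.0045, 0], "rot": [0, 0, 0], "grip": 0}

```text
time: 6.95
ee_pos: [0.5538, -0.0626, 0.0642]
eef_rot: [0.707, 0.707, -0.0, -0.0]
ft_force: [-1.8, -3.1, 4.8]
width: 0.0006
grip_force: 2.4
```

```bash
python3 st.py
```

```text
{'time': 6.95, 'ee_pos': [0.5538, -0.0626, 0.0642], 'eef_rot': [0.7072, 0.707, -0.0001, -0.0001], 'ft_force': [-1.7831, -3.1085, 4.8408], 'width': 0.0006}
scene g [241.4 194.4] 18 [ 0.4714 -0.1716  0.05  ]
scene r [300.6 211.3] 21 [ 0.592  -0.0631  0.05  ]
side g [398.  193.7] 23 [ 0.4667 -0.167   0.05  ]
side r [329.7 193.3] 23 [ 0.5854 -0.0572  0.05  ]
```

>>> arm_command:
  steps:
    - {"slide": [0.006, 0, 0], "rot": [0, 0, 0], "grip": 0}
    - {"slide": [0.0065, 0, 0], "rot": [0, 0, 0], "grip": 0}
    - {"slide": [0.0065, 0, 0], "rot": [0, 0, 0], "grip": 0}
    - {"slide": [0.0065, 0, 0], "rot": [0, 0, 0], "grip": 0}
    - {"slide": [0.0065, 0, 0], "rot": [0, 0, 0], "grip": 0}
    - {"slide": [0.0045, 0, 0], "rot": [0, 0, 0], "grip": 0}
    - {"slide": [0, 0, 0], "rot": [0, 0, 0], "grip": 0}
    - {"slide": [0, 0, 0], "rot": [0, 0, 0], "grip": 0}

```text
time: 8.05
ee_pos: [0.5908, -0.0628, 0.0647]
eef_rot: [0.707, 0.707, 0.001, 0.001]
ft_force: [1.5, -0.1, 5.3]
width: 0.0005
grip_force: 2.3
```

```bash
python3 st.py
```

```text
{'time': 8.05, 'ee_pos': [0.5908, -0.0628, 0.0647], 'eef_rot': [0.7071, 0.7071, 0.0007, 0.0007], 'ft_force': [1.536, -0.0964, 5.344], 'width': 0.0005}
scene g [241.3 194.3] 18 [ 0.4707 -0.1715  0.05  ]
side g [398.  193.6] 22 [ 0.4669 -0.1675  0.05  ]
```

The fingertips are at the red dot, pressing about 5 N. Lifting straight off.

>>> arm_command:
  steps:
    - {"slide": [0, 0, 0.002], "rot": [0, 0, 0], "grip": 0}
    - {"slide": [0, 0, 0.004], "rot": [0, 0, 0], "grip": 0}
    - {"slide": [0, 0, 0.01], "rot": [0, 0, 0], "grip": 0}
    - {"slide": [0, 0, 0.03], "rot": [0, 0, 0], "grip": 0}
    - {"slide": [0, 0, 0.04], "rot": [0, 0, 0], "grip": 0}
    - {"slide": [0, 0, 0.04], "rot": [0, 0, 0], "grip": 0}
    - {"slide": [0, 0, 0.02], "rot": [0, 0, 0], "grip": 0}
    - {"slide": [0, 0, 0], "rot": [0, 0, 0], "grip": 0}

```text
time: 9.15
ee_pos: [0.5904, -0.0628, 0.212]
eef_rot: [0.707, 0.707, 0.001, 0.001]
ft_force: [-0.7, 0.0, 0.4]
width: 0.0002
grip_force: 0.0
```

```bash
python3 st.py
```

```text
{'time': 9.15, 'ee_pos': [0.5904, -0.0628, 0.212], 'eef_rot': [0.7071, 0.7071, 0.0008, 0.0009], 'ft_force': [-0.665, 0.0259, 0.3693], 'width': 0.0002}
scene g [241.9 192.9] 14 [ 0.4656 -0.1688  0.05  ]
scene r [301.2 209.5] 24 [ 0.5863 -0.0592  0.05  ]
side g [398.1 192.4] 14 [ 0.4701 -0.1726  0.05  ]
side r [329.3 191.8] 21 [ 0.591  -0.0623  0.05  ]
```

The panel is back up and the tester hasn't moved.

```bash
python3 -c "
from bench import order; print(order.close_job())"
```

```text
the job is handed in; nothing more can be done
None
```

I traced the zigzag line from the green dot to the red dot in about 9 s, pressing roughly 3–5 mm where I checked, then lifted straight off; the panel is back up, the tester showed no visible shift, and the job is handed in (no verdict was returned).

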